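# Slide the cheese tray into the tray rack and hook it behind the stop bar

### The job

Store the loaded cheese tray in the empty upper slot of the tray rack. Carry it level by its sides, set it down on the upper loading arms with its front feet inside the red stop bar, and let go of it; then take it by its black pull, slide it in, lift its rear feet over the red bar and push it fully home, so that it sits flat with its rear feet behind the bar and all four cheese slices still in it. Do not carry the tray by its pull (take the pull only once the nose is in the slot), do not ram the rack, and leave the other things on the table where they are.

Things in the scene. Friction and masses are not known exactly. Their poses are not given: they have to be found in the camera images.
- tray: The narrow steel tray to store, four cheese slices loose in it (mm). Origin: centre of the pan, level with the undersides of its feet; x to the nose (plain end; the black pull is at -x), z up. Pan 150 long (x -75 to 75), 60 wide, walls 2.5, underside z 10, floor 12.5, rim 37. Black feet 10x10x10 at y +-20: front pair x 55 to 65, rear pair x -71 to -61. About 0.4 kg in all, balanced near x = -8.
- tray_pull: The tray's black stub pull, fixed to its rear wall, for sliding the tray and lifting its rear end, not for carrying (mm). Same origin and axes as tray: x -125 to -75, 14 wide in y, z 20 to 32.
- pull_grip (a point): Where to take the pull: on its centreline, at x -105, y 0, z 26 mm of the tray.
- tray_nose (a point): Middle of the nose end at the pan's underside: x 75, y 0, z 10 mm of the tray.
- tray_rear_feet (a point): Midway between the rear feet, at their undersides: x -66, y 0, z 0 mm of the tray. With the rear lifted, the tray tilts about its front feet (x 60, z 0).
- tray_rack: Two-tier aluminium tray rack, fixed; the lower slot holds a like tray, the upper is empty (mm). Origin on the table, x into the slots, z up. Side frames at y +-32 (64 apart) up to z 143: front posts x -26 to -8 with flared lips out to x -37, guides behind them to x 136. Top plate x 15 to 136, z 143 to 146, a green cap fixed on it. Upper slot's back stop: x 132, z 91 to 113.
- upper_arms (a point): Front end of the upper slot's two loading arms, midway between them, at the height the feet stand on: rack x -138, y 0, z 85 mm. Arms and runners are one pair of flat steel strips, y 12 to 28 mm either side, x -138 to 132 mm. With its front feet inside the stop bar and its rear feet on the arms the tray stands level by itself.
- stop_bar (a point): Red stop bar across the upper slot's mouth; point at its middle, at runner height: rack x -22, y 0, z 85 mm. The bar spans x -25 to -19 and is 8 mm high (z 85 to 93): the pan's underside clears it by 2 mm, the feet do not.
- upper_home (a point): Where the origin of tray lies when stored: rack x 54.5, y 0, z 85 mm, tray x along rack x. All feet then stand on the runners, rear feet just behind the stop bar, nose 0 to 5 mm from the back stop (origin at rack x 52 to 57 mm).
- cheese_0: Slice of white cheese, 61x37x8 mm (long side along the tray), loose in the tray, lower one of the pair at the pull end. Origin: centre of its underside.
- cheese_1: Slice of white cheese, 61x37x8 mm (long side along the tray), loose in the tray, lower one of the pair at the nose end. Origin: centre of its underside.
- cheese_2: Slice of white cheese, 61x37x8 mm (long side along the tray), loose in the tray, upper one of the pair at the pull end. Origin: centre of its underside.
- cheese_3: Slice of white cheese, 61x37x8 mm (long side along the tray), loose in the tray, upper one of the pair at the nose end. Origin: centre of its underside.
- lemon: Bystander, to be left alone: yellow lemon, 72x57 mm, 58 mm high. Origin: centre of its underside.
- tomato: Bystander, to be left alone: red tomato, 69 mm across, 71 mm high. Origin: centre of its underside.
- mist_bottle: Bystander, to be left alone: small blue bottle, 36 mm across, 115 mm high. Origin: centre of its underside.
- prep_bowl_steel: Bystander, to be left alone: steel bowl of green sauce, 118 mm across, 39 mm high. Origin: centre of its underside.
- masking_tape: Bystander, to be left alone: cream roll of tape lying flat, 104 mm across, 25 mm high. Origin: centre of its underside.
There are look-alikes about, which are no part of the job. Several things have the shape of the tray; the one meant has the colours described above. Leave any turquoise look-alike of the cheese_3 alone.

How it is judged:
By the outcome, as a careful person would: the job done as asked, in the order asked, and still so for the second after the job is handed in, with the robot touching nothing.
It also fails if it takes over 72 s, if anything falls off the work surface, if the arm or the gripper's body presses on something with over 40 N, if the wrist force passes 120 N, or if a joint passes its speed limit or range.

### The arm

A 6-joint arm with a two-finger parallel gripper is mounted at the origin on a cart in front of the work surface, level with it; the furniture and walls round the work are solid. World frame = base frame: x ahead of the robot, y to its left, z up, the work surface at z = 0. Lengths are in mm, angles in rad, forces in N, time in s.
With the tool pointing down it reaches from about 350 to 775 mm from the base axis. Payload 7.3 kg.
Tool frame: the origin (TCP) lies at the very end of the fingers, on their centre line; the grasp point (between the pads) lies 19 mm behind it; z points along the fingers, y is the line along which they close (so a half turn about z gives the same grasp; the last joint's range is limited). The gripper opens to 92 mm and grips with 3 to 60 N. Pads are 19 mm wide; open, the fingers measure 130 mm over their backs; the gripper's body (75 mm by 190 mm) begins 47 mm behind the grasp point.
Start: joints at [-1.494, 0.342, 1.524, -0, 1.275, -0.146], TCP at [116.026, -512.04, 204.141] pointing down, gripper open.
Joint ranges: [-2.53, 2.53], [-0.77, 2.02], [0.04, 2.7], [-1, 4.14], [0.28, 2.66], [-3.11, 3.11]. Speed limits (rad/s): [2.57, 2.57, 3.14, 3.14, 3.14, 3.14].

### API

Orientations are given as [roll, pitch, yaw] about the fixed x, y, z axes, in that order (R = Rz(yaw) Ry(pitch) Rx(roll)).
In Python, from plant import bot gives the robot as it stands.
- The arm moves only by the tool jog_arm, never from a script. Its argument "targets" is a list of rows, each an object with "xyz": the shift along the tool's x, y, z as a fraction of full scale, a list of three; "spin": the turn about the tool's z as a fraction of full scale. In form: [{"xyz": [x, y, z], "spin": spin}, ...]. A call has exactly 10 rows; each row shifts and turns the commanded pose from where the row before left it, along the tool's axes as they then stand; what a row does not reach is not made up. Full scale, the value 1, is 80 mm for a shift and 0.1 rad for a turn. A row lasts 1/8 s, in which the tool goes at most 62.5 mm and 10.7 degrees, less where a joint would pass 70% of its speed; a pose out of reach is approached as far as the arm can. A call with a number of a shift or a turn outside -1 to 1 is refused whole. A call with a gripper value outside its range is refused whole. "gripper" is the opening in per cent of the stroke, from 0 (shut) to 100 (fully open), set as the call begins (left out, the last holds). The fingers move at their own pace and stop on an object; the grip force is fixed at half the most. Time passes only in rows, so rows that do not move let the fingers close, or fill a call up. It gives the time, the measured TCP pose, the force, the opening and the grip force at its end, in the units of the state.
- bot.get_obs(): the state, without advancing time (a new reading comes with each control period).
- bot.capture(name): name is "scene" or "top"; returns the picture (480x640x3 uint8, blue, green, red); there is no depth.
- bot.get_calibration(name): a dict with "vfov" (degrees; the focal length in pixels is half the picture's height over the tangent of half this angle, whatever the lens; pixels are square), "cx", "cy" (the principal point, pixels), "eye" and "rotation" of the camera in the world. Camera axes: x right, y down, z forward; pixel columns grow to the right and rows downward; lengths in mm; the calibration is good to about 2 mm. A picture is of the moment at which its call begins. get_calibration takes no time and is no camera call.
- bot.close_job(): hands the job in; it is judged then, once.
The state is a dict: "time": time; "joint_positions": joint angles; "dq": joint speeds; "tau": joint torques, N m; "tool_pos": TCP position; "tcp_rot": TCP orientation; "contact_force": force on the tool from outside, world axes, zero at the start; "moment": the same for the moment, N m; "grip_width": finger opening in mm; "finger_force": force on a finger pad.
Only numpy, scipy, OpenCV 4.12 (cv2) and the standard library are available. Lean on these libraries where they do the work, as an engineer would, in place of code of your own. Each camera call takes 0.05 s, during which the arm holds its last target. There are 200 camera calls.

## Working session

There is one attempt and no reset: what is moved stays moved. The work goes in short steps, Python scripts to look and compute and a tool call to move; the robot and the scene stay as the last step left them, time stands still between calls to the robot, and variables do not carry over. Pictures are saved under pics/ and viewed, at most 10 in all, crops included, and the job is handed in when it is done.

Besides the shell and the picture viewer there is one more tool, called after "Call:" as name(argument=value, ...), one argument or row to a line, values as JSON. jog_arm: Moves the arm, as the interface text tells. Shift numbers are shares of 80 mm and turn numbers shares of 0.1 rad, none past 1 either way. Its arguments: {"type":"object","properties":{"targets":{"type":"array","items":{"type":"object","properties":{"xyz":{"type":"array","items":{"type":"number"}},"spin":{"type":"number"}}}},"gripper":{"type":"number"}},"required":["targets"]}

```bash
ls; mkdir -p pics
python3 - <<'E'
from plant import bot
import cv2
for n in("scene","top"):
    cv2.imwrite(f"pics/{n}0.png",bot.capture(n)); print(n,bot.get_calibration(n))
print(bot.get_obs())
E
```

```text
pics
scene {'vfov': 54.0993202261055, 'cx': 312.5917101154991, 'cy': 241.92159600048214, 'eye': array([-157.54871633,  453.63195952, 1024.86079541]), 'rotation': array([-2.41513626,  0.00570694, -2.18460721])}
top {'vfov': 47.9354996178404, 'cx': 317.4066849748896, 'cy': 238.58658769234992, 'eye': array([ 352.87320225,  -25.30910553, 1637.4646255 ]), 'rotation': array([-3.03169030e+00, -2.48985720e-03, -1.54605235e+00])}
{'time': 0.1, 'joint_positions': array([-1.49400227e+00,  3.42667787e-01,  1.52489297e+00, -1.18660587e-05,
        1.27539441e+00, -1.45986027e-01]), 'dq': array([ 7.06824546e-04, -4.65753433e-04, -3.42249467e-03,  3.38435108e-04,
        1.97676827e-04, -8.48947335e-05]), 'tau': array([ 2.03280557e-03, -4.32004452e+01, -2.44692689e+01,  7.18915346e-02,
        5.26349852e-02, -4.82762255e-05]), 'tool_pos': array([ 115.9901101 , -511.63772669,  203.51678109]), 'tcp_rot': array([-3.14024298e+00, -1.86976544e-04,  2.22783420e-01]), 'contact_force': array([-0.32233978,  0.41433682,  0.28750863]), 'moment': array([-0.02558976, -0.03174356,  0.00420719]), 'finger_force': 0.0, 'grip_width': 91.95271999379895}
```

View pics/scene0.png

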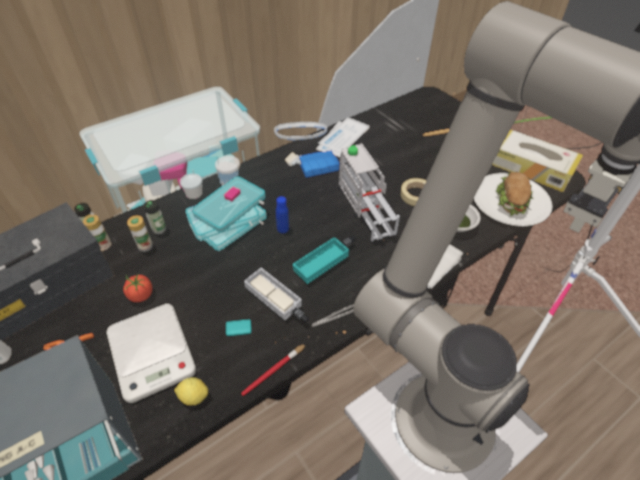

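View pics/top0.png

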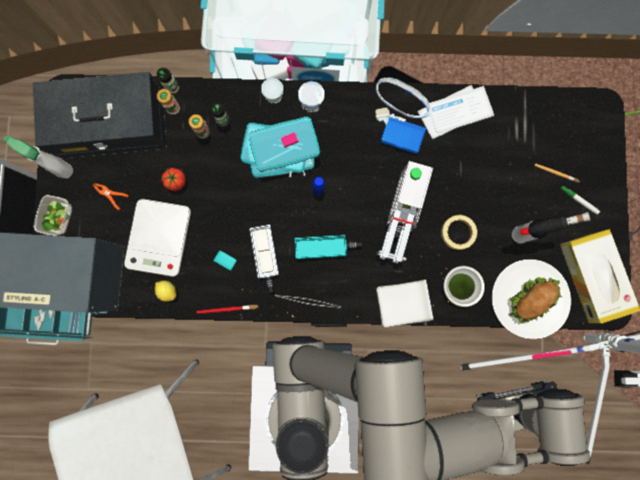

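```bash
cat > h.py <<'E'
import cv2, numpy as np
from scipy.spatial.transform import Rotation as R
from plant import bot
C={n:bot.get_calibration(n) for n in("scene","top")}
def rays(n,uv):
    c=C[n]; f=240/np.tan(np.radians(c["vfov"])/2)
    uv=np.atleast_2d(uv).astype(float)
    d=np.c_[(uv[:,0]-c["cx"])/f,(uv[:,1]-c["cy"])/f,np.ones(len(uv))]
    return np.array(c["eye"]),R.from_euler("xyz",c["rotation"]).apply(d)
def plane(n,uv,z):
    e,d=rays(n,uv); return e+d*((z-e[2])/d[:,2])[:,None]
def tri(us,ut):
    e1,d1=rays("scene",us);e2,d2=rays("top",ut);out=[]
    for a,b in zip(d1,d2):
        s=np.linalg.lstsq(np.c_[a,-b],e2-e1,rcond=None)[0]
        p,q=e1+a*s[0],e2+b*s[1]; out.append(np.r_[(p+q)/2,np.linalg.norm(p-q)])
    return np.array(out)
def proj(n,P):
    c=C[n]; f=240/np.tan(np.radians(c["vfov"])/2)
    p=R.from_euler("xyz",c["rotation"]).inv().apply(np.atleast_2d(P)-c["eye"])
    return np.c_[f*p[:,0]/p[:,2]+c["cx"],f*p[:,1]/p[:,2]+c["cy"]]
def crop(img,x,y,w,h,k=5):
    o=cv2.resize(img[y:y+h,x:x+w],None,fx=k,fy=k,interpolation=cv2.INTER_CUBIC)
    for i in range(0,w,10):
        cv2.line(o,(i*k,0),(i*k,8),(0,255,255),1)
        if i%20==0: cv2.putText(o,str(x+i),(i*k,20),0,.38,(0,255,255),1)
    for j in range(0,h,10):
        cv2.line(o,(0,j*k),(8,j*k),(0,255,255),1)
        if j%20==0: cv2.putText(o,str(y+j),(10,j*k+4),0,.38,(0,255,255),1)
    return o
E
python3 - <<'E'
from h import *
s,t=cv2.imread("pics/scene0.png"),cv2.imread("pics/top0.png")
cv2.imwrite("pics/tray.png",np.hstack([crop(t,225,215,80,80),crop(s,235,255,80,80)]))
cv2.imwrite("pics/rack.png",np.hstack([crop(t,365,155,80,120),crop(s,330,140,80,120)]))
print(plane("top",[[263,252],[416,173],[305,440]],0))
E
```

```text
[[ 488.42362688  139.54556485    0.        ]
 [ 745.36194169 -324.85622773    0.        ]
 [ -60.98268461   -3.25853037    0.        ]]
```

View pics/tray.png

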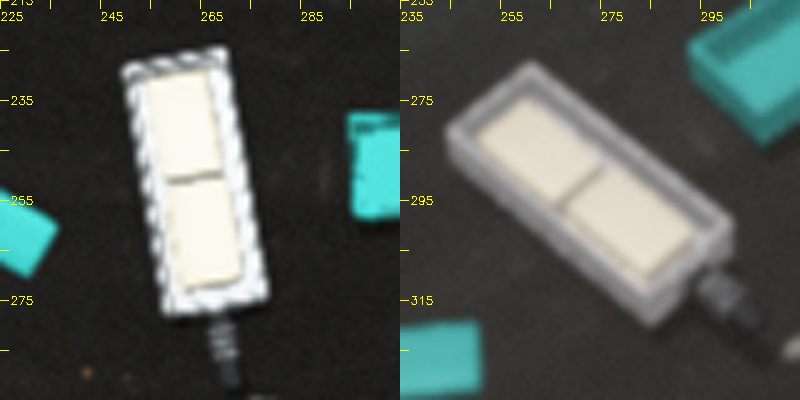

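View pics/rack.png

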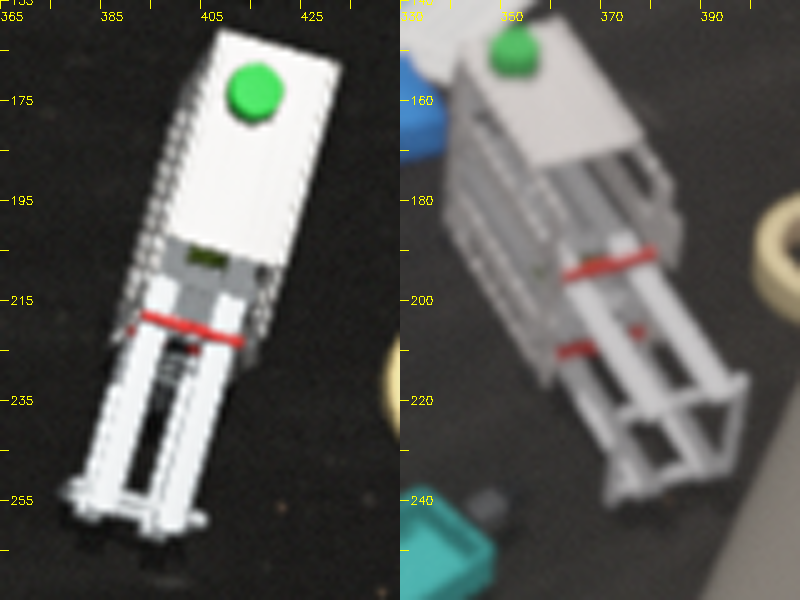

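Run:
```python
from h import *
np.set_printoptions(suppress=True,precision=1)
s,t=cv2.imread("pics/scene0.png"),cv2.imread("pics/top0.png")
# tray: NL NR RR RL
tt=[[249.4,228.6],[270.4,224.6],[278.6,274.6],[257.6,278.4]]; ts=[[244.4,281],[261,267.4],[301.4,299.4],[285,317]]
print("tray tri",tri(ts,tt)); a=plane("top",tt,37); b=plane("scene",ts,37); print(a[:,:2],b[:,:2])
def fr(p):
    n=(p[0]+p[1])/2;r=(p[2]+p[3])/2; d=n-r; return (n+r)/2, np.linalg.norm(d), np.linalg.norm((p[0]+p[3]-p[1]-p[2])/2), np.arctan2(d[1],d[0])
print("tray frame top",fr(a),"scene",fr(b))
# mask-based
g=t[215:295,225:305].astype(int); m=((g.min(2)>110)).astype(np.uint8); 
c=max(cv2.findContours(m,0,1)[0],key=cv2.contourArea); r=cv2.minAreaRect(c); print("top mask rect",np.array(r[0])+[225,215],r[1],r[2],plane("top",np.array(r[0])+[225,215],37))
# rack
print("bar",tri([[363,195],[381,190.4]],[[393.2,218.2],[413.6,223.4]]))
print("bar top plane",plane("top",[[393.2,218.2],[413.6,223.4]],93),plane("scene",[[363,195],[381,190.4]],93))
pt=[[409.4,161],[433.4,168.2],[422.6,208.6],[398,202]]; ps=[[340,152.4],[362,143.6],[379,167.6],[357.4,173]]
print("plate",tri(ps,pt)); a=plane("top",pt,146); b=plane("scene",ps,146); print(fr(a),fr(b))
# cap
for n,im in(("top",t),("scene",s)):
    q=im.astype(int); m=((q[...,1]>140)&(q[...,1]-q[...,2]>70)&(q[...,1]-q[...,0]>70)).astype(np.uint8); m[:,:300]=0
    _,_,st,ce=cv2.connectedComponentsWithStats(m); print(n,st[1:6],ce[1:6])
# red bar
hs=cv2.cvtColor(t,cv2.COLOR_BGR2HSV)[205:230,385:425]; m=((hs[...,0]<8)|(hs[...,0]>172))&(hs[...,1]>150)&(hs[...,2]>150)
ys,xs=np.nonzero(m); r=cv2.minAreaRect(np.c_[xs,ys].astype(np.float32)); print("bar rect",np.array(r[0])+[385,205],r[1],r[2])
```

```text
tray tri [[553.8 178.2  39.1   1.2]
 [568.6 117.4  36.5   1.6]
 [419.8  87.7  37.2   1.2]
 [406.1 148.9  28.5   2.6]]
[[554.5 178.9]
 [568.1 116.6]
 [419.4  87.3]
 [406.7 149. ]] [[554.9 177.1]
 [568.8 118.2]
 [420.3  88.1]
 [400.5 150.5]]
tray frame top (array([487.2, 133. ,  37. ]), np.float64(151.1566352204074), np.float64(63.393206037185394), np.float64(0.19757990556560084)) scene (array([486.1, 133.5,  37. ]), np.float64(154.12929502392373), np.float64(62.98090048177061), np.float64(0.18501841208179007))
top mask rect [263.6 251.2] (52.08772277832031, 21.54615592956543) 80.13418579101562 [[487.9 134.1  37. ]]
bar [[ 587.6 -243.3   92.4    1.7]
 [ 574.9 -302.5   88.4    0.3]]
bar top plane [[ 588.1 -242.5   93. ]
 [ 574.4 -301.6   93. ]] [[ 586.6 -243.5   93. ]
 [ 571.3 -299.    93. ]]
plate [[ 749.5 -282.5  127.     0.3]
 [ 725.  -347.2  146.9    0.5]
 [ 609.6 -317.4  144.1    0.1]
 [ 625.6 -248.6  146.6    1.5]]
(array([ 676.3, -297.9,  146. ]), np.float64(121.15936646355948), np.float64(70.75335633988644), np.float64(-0.2558339099905575)) (array([ 672.5, -295.1,  146. ]), np.float64(114.06238423752508), np.float64(74.58651664941402), np.float64(-0.2194201317254631))
top [[411 168  11  11  89]] [[415.7 172.6]]
scene [[349 146   8   7  39]] [[352.6 149.1]]
bar rect [403.5 220.4] (19.60611915588379, 1.5811388492584229) 18.43494987487793
```

Run:
```python
from h import *
np.set_printoptions(suppress=True,precision=2)
t=cv2.imread("pics/top0.png")
g=t.min(2)
def edges(row,x0,x1,th):  # subpixel crossings along a row
    v=g[row,x0:x1].astype(float); o=[]
    for i in range(len(v)-1):
        if (v[i]-th)*(v[i+1]-th)<0: o.append(x0+i+(th-v[i])/(v[i+1]-v[i]))
    return o
for r in range(168,206,6): print(r,np.array(edges(r,380,445,190)))
print()
for r in range(208,260,4): print(r,np.array(edges(r,370,430,140)))
```

```text
168 [406.84 412.34 418.75 431.3 ]
174 [405.02 409.24 421.35 430.48]
180 [403.06 414.14 415.52 428.68]
186 [400.94 427.06]
192 [399.96 425.51]
198 [398.14 423.7 ]
204 [395.79 397.25 407.31 422.07]

208 [401.36 411.4  414.67 418.53 420.69]
212 [390.47 392.16 393.54 401.55 415.12 418.17 419.55]
216 [393.14 400.92 401.5  404.5  413.93]
220 [391.72 397.1  406.24 412.82 416.29 417.37]
224 [397.04 404.85 410.86]
228 [388.76 395.97 402.07 410.57]
232 [386.41 394.81 399.97 409.1 ]
236 [385.09 393.78 398.97 407.96]
240 [383.98 392.57 397.93 406.92]
244 [391.49 396.85 405.82]
248 [381.84 390.3  395.87 404.77]
252 [379.1  389.25 394.7  403.56]
256 [379.82 402.62]
```

Run:
```python
from h import *
np.set_printoptions(suppress=True,precision=4)
rows=np.array([228,232,236,240,248,252.])
E=dict(LL=[388.76,386.41,385.09,383.98,381.84,379.1],LR=[395.97,394.81,393.78,392.57,390.3,389.25],RL=[402.07,399.97,398.97,397.93,395.87,394.7],RR=[410.57,409.1,407.96,406.92,404.77,403.56])
L={}
for k,v in E.items():
    p=plane("top",np.c_[v,rows],85)[:,:2]; a=np.polyfit(p[:,0],p[:,1],1); L[k]=a; print(k,np.arctan(a[0]),np.polyval(a,[450,520,581,640]))
pr=np.array([180,186,192,198.])
for v in([403.06,400.94,399.96,398.14],[428.68,427.06,425.51,423.7]):
    p=plane("top",np.c_[v,pr],146)[:,:2]; a=np.polyfit(p[:,0],p[:,1],1); print("plate",np.arctan(a[0]),np.polyval(a,[450,520,581,640]))
# arm front ends & scene arms
print("arm fronts", tri([[379,224],[394,219]],[[383,258],[399,262]]))
for z in (85,): print(plane("top",[[383,257.5],[399.5,261.5]],z),plane("scene",[[379.5,224],[394,219.5]],z))
# scene-based yaw: arm right edges
```

```text
LL -0.33409416800448516 [-191.5016 -215.799  -236.9724 -257.4517]
LR -0.26204722755890236 [-222.2381 -241.0131 -257.3742 -273.1989]
RL -0.2703779678689428 [-237.2688 -256.6704 -273.5775 -289.9302]
RR -0.26752401687901073 [-263.0742 -282.2608 -298.9806 -315.1521]
plate -0.24373210621071778 [-201.8146 -219.2219 -234.3911 -249.063 ]
plate -0.25991931093683796 [-269.8859 -288.5014 -304.7234 -320.4136]
arm fronts [[ 474.656  -213.4925   84.0602    5.4804]
 [ 464.3029 -259.506    85.1495    5.7477]]
[[ 474.1186 -215.3287   85.    ]
 [ 463.7554 -262.9921   85.    ]] [[ 475.0754 -211.9316   85.    ]
 [ 464.8782 -256.1811   85.    ]]
```

Call:
jog_arm(
  targets=[
    {"xyz":[0.43,-0.3,0],"spin":0.03},
    {"xyz":[0.43,-0.3,0],"spin":0.03},
    {"xyz":[0.43,-0.3,0],"spin":0.03},
    {"xyz":[0.43,-0.3,0],"spin":0.03},
    {"xyz":[0.43,-0.3,0],"spin":0.03},
    {"xyz":[0.43,-0.3,0],"spin":0.03},
    {"xyz":[0.43,-0.3,0],"spin":0.03},
    {"xyz":[0.43,-0.3,0],"spin":0.03},
    {"xyz":[0.43,-0.3,0],"spin":0.03},
    {"xyz":[0.43,-0.3,0],"spin":0.03},
  ],
  gripper=100,
)

```text
time: 1.35
tool_pos: [403.3, -204.6, 203.9]
tcp_rot: [-3.141, 0.0, 0.193]
contact_force: [0.7, -0.5, -0.6]
grip_width: 91.9
finger_force: 0.0
```

Call:
jog_arm(
  targets=[
    {"xyz":[0.174,-0.394,0],"spin":0},
    {"xyz":[0.174,-0.394,0.1],"spin":0},
    {"xyz":[0.174,-0.394,0.1],"spin":0},
    {"xyz":[0.174,-0.394,0.1],"spin":0},
    {"xyz":[0.174,-0.394,0.1],"spin":0},
    {"xyz":[0.174,-0.394,0.1],"spin":0},
    {"xyz":[0.174,-0.394,0.1],"spin":0},
    {"xyz":[0.174,-0.394,0.1],"spin":0},
    {"xyz":[0.174,-0.394,0.1],"spin":0},
    {"xyz":[0.174,-0.394,0.1],"spin":0},
  ],
)

```text
time: 2.6
tool_pos: [478.8, 131.3, 131.5]
tcp_rot: [3.141, 0.001, 0.193]
contact_force: [0.4, -0.2, 0.2]
grip_width: 91.6
finger_force: 0.0
```

Call:
jog_arm(
  targets=[
    {"xyz":[0,0,0.2],"spin":0},
    {"xyz":[0,0,0.2],"spin":0},
    {"xyz":[0,0,0.2],"spin":0},
    {"xyz":[0,0,0.2],"spin":0},
    {"xyz":[0,0,0.2],"spin":0},
    {"xyz":[0,0,0.2],"spin":0},
    {"xyz":[0,0,0.2],"spin":0},
    {"xyz":[0,0,0.15],"spin":0},
    {"xyz":[0,0,0],"spin":0},
    {"xyz":[0,0,0],"spin":0},
  ],
)

```text
time: 3.85
tool_pos: [479.2, 130.2, 8.5]
tcp_rot: [3.141, -0.001, 0.193]
contact_force: [0.7, 0.4, 0.7]
grip_width: 92.0
finger_force: 0.0
```

Call:
jog_arm(
  targets=[
    {"xyz":[0,0,0.03],"spin":0},
    {"xyz":[0,0,0],"spin":0},
    {"xyz":[0,0,0],"spin":0},
    {"xyz":[0,0,0],"spin":0},
    {"xyz":[0,0,0],"spin":0},
    {"xyz":[0,0,0],"spin":0},
    {"xyz":[0,0,0],"spin":0},
    {"xyz":[0,0,0],"spin":0},
    {"xyz":[0,0,0],"spin":0},
    {"xyz":[0,0,0],"spin":0},
  ],
  gripper=0,
)

```text
time: 5.1
tool_pos: [478.9, 130.3, 5.8]
tcp_rot: [-3.142, -0.0, 0.193]
contact_force: [-0.2, 2.5, 3.9]
grip_width: 59.5
finger_force: 30.0
```

Call:
jog_arm(
  targets=[
    {"xyz":[0,0,-0.04],"spin":0},
    {"xyz":[0,0,-0.08],"spin":0},
    {"xyz":[0,0,-0.14],"spin":0},
    {"xyz":[0,0,-0.2],"spin":0},
    {"xyz":[0,0,-0.24],"spin":0},
    {"xyz":[0,0,-0.24],"spin":0},
    {"xyz":[0,0,-0.2],"spin":0},
    {"xyz":[0,0,-0.14],"spin":0},
    {"xyz":[0,0,-0.08],"spin":0},
    {"xyz":[0,0,-0.04],"spin":0},
  ],
)

```text
time: 6.35
tool_pos: [478.7, 130.2, 117.8]
tcp_rot: [3.142, 0.0, 0.193]
contact_force: [-0.1, -0.3, -4.2]
grip_width: 59.4
finger_force: 30.0
```

Call:
jog_arm(
  targets=[
    {"xyz":[-0.022,0.1,0],"spin":0},
    {"xyz":[-0.038,0.17,0],"spin":0},
    {"xyz":[-0.049,0.22,0],"spin":0},
    {"xyz":[-0.058,0.26,0],"spin":0},
    {"xyz":[-0.062,0.28,0],"spin":0},
    {"xyz":[-0.067,0.3,0],"spin":0},
    {"xyz":[-0.067,0.3,0],"spin":0},
    {"xyz":[-0.067,0.3,0],"spin":0},
    {"xyz":[-0.067,0.3,0],"spin":0},
    {"xyz":[-0.067,0.3,0],"spin":0},
  ],
)

```text
time: 7.6
tool_pos: [472.8, -79.0, 117.6]
tcp_rot: [3.141, 0.0, 0.192]
contact_force: [0.3, -0.5, -4.1]
grip_width: 59.8
finger_force: 30.0
```

Call:
jog_arm(
  targets=[
    {"xyz":[-0.08,0.3,0],"spin":0},
    {"xyz":[-0.08,0.3,0],"spin":0},
    {"xyz":[-0.074,0.28,0],"spin":0},
    {"xyz":[-0.07,0.26,0],"spin":0},
    {"xyz":[-0.065,0.24,0],"spin":0},
    {"xyz":[-0.057,0.2,0],"spin":0},
    {"xyz":[-0.048,0.16,0],"spin":0},
    {"xyz":[-0.04,0.12,0],"spin":0},
    {"xyz":[-0.03,0.08,0],"spin":0},
    {"xyz":[-0.02,0.05,0],"spin":0},
  ],
)

```text
time: 8.85
tool_pos: [459.5, -242.1, 117.7]
tcp_rot: [-3.141, 0.0, 0.193]
contact_force: [0.6, -0.0, -3.6]
grip_width: 59.7
finger_force: 30.0
```

Call:
jog_arm(
  targets=[
    {"xyz":[0,0,0],"spin":0.2},
    {"xyz":[0,0,0],"spin":0.4},
    {"xyz":[0,0,0],"spin":0.6},
    {"xyz":[0,0,0],"spin":0.7},
    {"xyz":[0,0,0],"spin":0.7},
    {"xyz":[0,0,0],"spin":0.7},
    {"xyz":[0,0,0],"spin":0.6},
    {"xyz":[0,0,0],"spin":0.4},
    {"xyz":[0,0,0],"spin":0.23},
    {"xyz":[0,0,0],"spin":0},
  ],
)

```text
time: 10.1
tool_pos: [459.6, -241.7, 117.7]
tcp_rot: [3.142, 0.0, -0.26]
contact_force: [-0.0, 0.1, -2.4]
grip_width: 59.2
finger_force: 30.0
```

Run:
```python
from h import *
for n in("scene","top"): cv2.imwrite(f"pics/{n}1.png",bot.capture(n))
s,t=cv2.imread("pics/scene1.png"),cv2.imread("pics/top1.png")
cv2.imwrite("pics/pre.png",np.hstack([crop(t,360,180,80,110),crop(s,330,160,80,110)]))
o=bot.get_obs();print(o["tool_pos"],o["tcp_rot"],o["contact_force"])
```

```text
[ 459.60948817 -241.84973219  117.73009495] [ 3.14152968e+00 -8.91352923e-06 -2.59644005e-01] [ 0.49884195  0.24566118 -3.51700664]
```

View pics/pre.png

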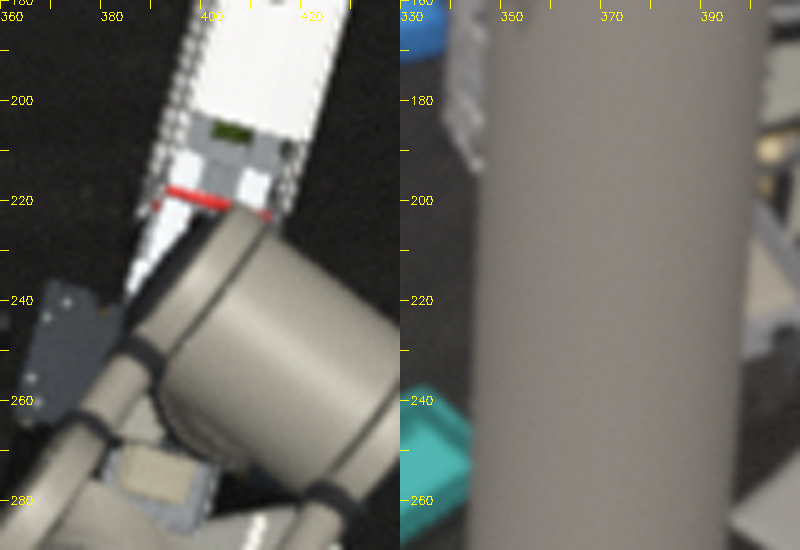

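Call:
jog_arm(
  targets=[
    {"xyz":[0,-0.01,0.01],"spin":0},
    {"xyz":[0,-0.015,0.03],"spin":0},
    {"xyz":[0,-0.02,0.05],"spin":0},
    {"xyz":[0,-0.01,0.05],"spin":0},
    {"xyz":[0.03,0,0.03],"spin":0},
    {"xyz":[0.06,0,0],"spin":0},
    {"xyz":[0.08,0,0],"spin":0},
    {"xyz":[0.08,0,0],"spin":0},
    {"xyz":[0.06,0,0],"spin":0},
    {"xyz":[0.03,0,0],"spin":0},
  ],
)

```text
time: 11.45
tool_pos: [487.3, -244.8, 104.1]
tcp_rot: [3.141, -0.0, -0.26]
contact_force: [-0.2, 0.2, -4.6]
grip_width: 59.4
finger_force: 30.0
```

Call:
jog_arm(
  targets=[
    {"xyz":[0.03,0,0],"spin":0},
    {"xyz":[0.05,0,0],"spin":0},
    {"xyz":[0.05,0,0],"spin":0},
    {"xyz":[0.03,0,0],"spin":0},
    {"xyz":[0.03,0,0],"spin":0},
    {"xyz":[0.03,0,0],"spin":0},
    {"xyz":[0.02,0,0],"spin":0},
    {"xyz":[0,0,0],"spin":0},
    {"xyz":[0,0,0],"spin":0},
    {"xyz":[0,0,0],"spin":0},
  ],
)

```text
time: 12.7
tool_pos: [505.5, -249.7, 104.1]
tcp_rot: [3.142, -0.0, -0.26]
contact_force: [-0.2, 0.9, -4.6]
grip_width: 59.2
finger_force: 30.0
```

Call:
jog_arm(
  targets=[
    {"xyz":[0.03,0,0],"spin":0},
    {"xyz":[0.05,0,0],"spin":0},
    {"xyz":[0.06,0,0],"spin":0},
    {"xyz":[0.06,0,0],"spin":0},
    {"xyz":[0.06,0,0],"spin":0},
    {"xyz":[0.06,0,0],"spin":0},
    {"xyz":[0.05,0,0],"spin":0},
    {"xyz":[0.03,0,0],"spin":0},
    {"xyz":[0,0,0],"spin":0},
    {"xyz":[0,0,0],"spin":0},
  ],
)

```text
time: 13.95
tool_pos: [536.3, -257.9, 104.1]
tcp_rot: [3.142, 0.0, -0.26]
contact_force: [0.0, -0.2, -3.1]
grip_width: 59.8
finger_force: 30.0
```

Run:
```python
from h import *
for n in("scene","top"): cv2.imwrite(f"pics/{n}2.png",bot.capture(n))
s,t=cv2.imread("pics/scene2.png"),cv2.imread("pics/top2.png")
cv2.imwrite("pics/pre2.png",np.hstack([crop(t,365,180,80,110),crop(s,330,130,80,110)]))
o=bot.get_obs();print(o["tool_pos"],o["tcp_rot"],o["contact_force"])
```

```text
[ 536.37706082 -257.85890546  104.14231946] [ 3.14151198e+00  3.31646918e-05 -2.60234996e-01] [ 0.11392843 -0.26544063 -4.4146343 ]
```

View pics/pre2.png

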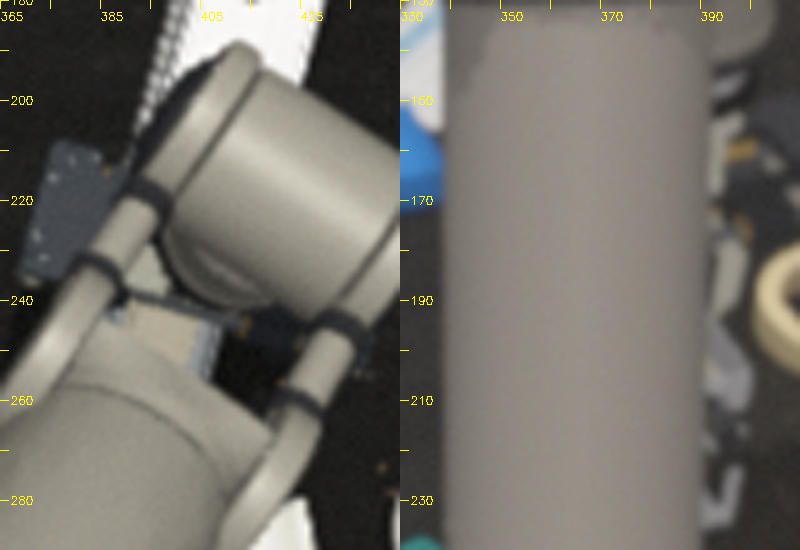

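Call:
jog_arm(
  targets=[
    {"xyz":[0,0,0.01],"spin":0},
    {"xyz":[0,0,0.02],"spin":0},
    {"xyz":[0,0,0.03],"spin":0},
    {"xyz":[0,0,0.03],"spin":0},
    {"xyz":[0,0,0.03],"spin":0},
    {"xyz":[0,0,0.02],"spin":0},
    {"xyz":[0,0,0.01],"spin":0},
    {"xyz":[0,0,0],"spin":0},
    {"xyz":[0,0,0],"spin":0},
    {"xyz":[0,0,0],"spin":0},
  ],
)

```text
time: 15.3
tool_pos: [536.5, -257.9, 92.2]
tcp_rot: [3.141, -0.0, -0.26]
contact_force: [0.0, -0.5, -3.6]
grip_width: 59.4
finger_force: 30.0
```

Call:
jog_arm(
  targets=[
    {"xyz":[0,0,0.006],"spin":0},
    {"xyz":[0,0,0.006],"spin":0},
    {"xyz":[0,0,0],"spin":0},
    {"xyz":[0,0,0],"spin":0},
    {"xyz":[0,0,0],"spin":0},
    {"xyz":[0,0,0],"spin":0},
    {"xyz":[0,0,0],"spin":0},
    {"xyz":[0,0,0],"spin":0},
    {"xyz":[0,0,0],"spin":0},
    {"xyz":[0,0,0],"spin":0},
  ],
)

```text
time: 16.55
tool_pos: [536.5, -257.9, 91.2]
tcp_rot: [3.141, -0.0, -0.26]
contact_force: [-0.4, -0.1, -3.8]
grip_width: 59.4
finger_force: 30.0
```

Call:
jog_arm(
  targets=[
    {"xyz":[0,0,0.006],"spin":0},
    {"xyz":[0,0,0.006],"spin":0},
    {"xyz":[0,0,0.003],"spin":0},
    {"xyz":[0,0,0],"spin":0},
    {"xyz":[0,0,0],"spin":0},
    {"xyz":[0,0,0],"spin":0},
    {"xyz":[0,0,0],"spin":0},
    {"xyz":[0,0,0],"spin":0},
    {"xyz":[0,0,0],"spin":0},
    {"xyz":[0,0,0],"spin":0},
  ],
)

```text
time: 17.8
tool_pos: [536.6, -258.0, 90.8]
tcp_rot: [3.141, -0.001, -0.26]
contact_force: [-3.0, 0.9, 4.7]
grip_width: 59.7
finger_force: 30.0
```

Call:
jog_arm(
  targets=[
    {"xyz":[0,0,0],"spin":0},
    {"xyz":[0,0,0],"spin":0},
    {"xyz":[0,0,0],"spin":0},
    {"xyz":[0,0,0],"spin":0},
    {"xyz":[0,0,0],"spin":0},
    {"xyz":[0,0,0],"spin":0},
    {"xyz":[0,0,0],"spin":0},
    {"xyz":[0,0,0],"spin":0},
    {"xyz":[0,0,-0.2],"spin":0},
    {"xyz":[0,0,-0.3],"spin":0},
  ],
  gripper=100,
)

```text
time: 19.05
tool_pos: [536.3, -257.8, 130.8]
tcp_rot: [-3.141, 0.001, -0.26]
contact_force: [0.7, -0.1, 0.3]
grip_width: 91.9
finger_force: 0.0
```

Call:
jog_arm(
  targets=[
    {"xyz":[0,0,-0.3],"spin":0},
    {"xyz":[0,0,-0.3],"spin":0},
    {"xyz":[-0.15,0.32,-0.1],"spin":0},
    {"xyz":[-0.15,0.32,0],"spin":0},
    {"xyz":[-0.15,0.32,0],"spin":0},
    {"xyz":[-0.15,0.32,0],"spin":0},
    {"xyz":[-0.15,0.32,0],"spin":0},
    {"xyz":[-0.15,0.32,0],"spin":0},
    {"xyz":[-0.15,0.32,0],"spin":0},
    {"xyz":[-0.15,0.32,0],"spin":0},
  ],
)

```text
time: 20.3
tool_pos: [390.6, -432.0, 187.4]
tcp_rot: [3.14, -0.001, -0.26]
contact_force: [-0.3, -0.3, 0.3]
grip_width: 91.8
finger_force: 0.0
```

Run:
```python
from h import *
for n in("scene","top"): cv2.imwrite(f"pics/{n}3.png",bot.capture(n))
s,t=cv2.imread("pics/scene3.png"),cv2.imread("pics/top3.png")
cv2.imwrite("pics/set.png",np.hstack([crop(t,365,175,80,120),crop(s,330,140,80,120)]))
o=bot.get_obs();print(o["tool_pos"],o["tcp_rot"],o["contact_force"])
```

```text
[ 389.51367954 -433.24090114  187.13339225] [ 3.13978760e+00 -8.15200951e-04 -2.63108007e-01] [-0.31961612 -0.0951616   0.2631981 ]
```

View pics/set.png

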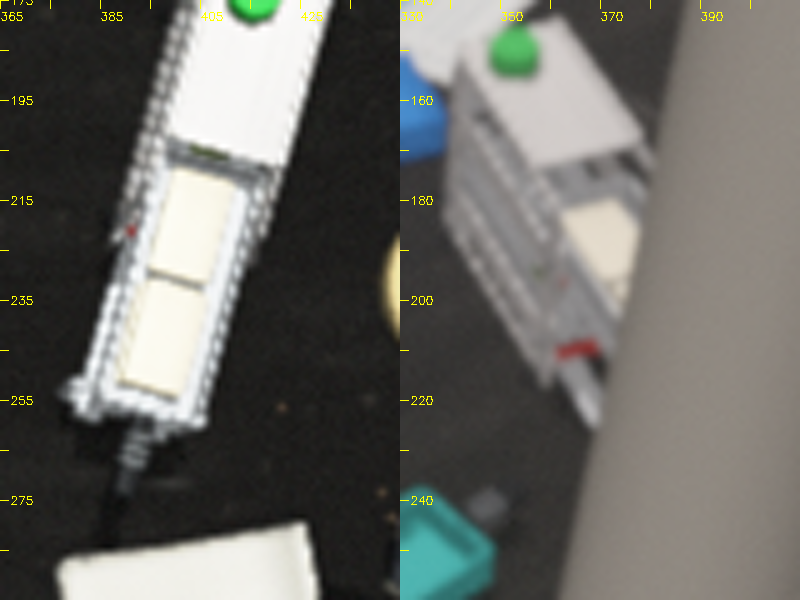

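Run:
```python
from h import *
O=np.array([602.5,-275.3]);u=np.array([np.cos(-.26),np.sin(-.26)]);v=np.array([-u[1],u[0]])
def w(x,y,z): return np.r_[O+x*u+y*v,z]
for x in(-58,-60,-62,-64): print(x,proj("top",[w(x-75,-30,122),w(x-75,30,122),w(x+75,-30,122),w(x-125,0,117),w(x-75,0,117)]).round(1).tolist())
t=cv2.imread("pics/top3.png"); g=t.min(2)
for r in (225,230,235,240,245): print(r,g[r,385:425].tolist())
print(bot.get_obs()["tool_pos"],w(-165,0,0))
```

```text
-58 [[404.1, 259.8], [383.5, 253.8], [418.0, 209.2], [388.8, 273.9], [393.5, 256.9]]
-60 [[403.9, 260.5], [383.3, 254.5], [417.8, 209.9], [388.6, 274.6], [393.3, 257.6]]
-62 [[403.7, 261.1], [383.1, 255.2], [417.6, 210.6], [388.4, 275.3], [393.1, 258.3]]
-64 [[403.5, 261.8], [382.9, 255.8], [417.4, 211.2], [388.2, 276.0], [393.0, 259.0]]
225 [27, 30, 30, 55, 108, 131, 162, 226, 235, 234, 222, 240, 243, 242, 240, 240, 240, 240, 240, 239, 237, 235, 231, 230, 241, 244, 231, 181, 201, 138, 83, 55, 30, 25, 27, 25, 29, 26, 27, 28]
230 [23, 30, 78, 133, 138, 166, 232, 243, 236, 182, 159, 163, 163, 164, 161, 168, 181, 201, 222, 229, 230, 226, 226, 239, 239, 205, 155, 154, 83, 27, 24, 27, 30, 31, 33, 32, 30, 30, 31, 30]
235 [90, 191, 232, 178, 186, 213, 204, 227, 226, 237, 241, 240, 238, 238, 239, 237, 237, 237, 234, 231, 229, 232, 242, 235, 189, 172, 113, 44, 22, 27, 28, 32, 30, 31, 31, 31, 29, 32, 31, 31]
240 [239, 235, 197, 225, 222, 205, 217, 231, 242, 243, 242, 241, 239, 240, 239, 239, 238, 236, 233, 228, 228, 239, 229, 181, 196, 114, 32, 24, 29, 24, 29, 27, 29, 26, 28, 32, 30, 26, 31, 26]
245 [179, 161, 211, 226, 217, 209, 235, 242, 242, 241, 239, 240, 240, 240, 239, 238, 235, 233, 231, 235, 236, 209, 165, 166, 90, 29, 30, 28, 29, 27, 28, 27, 27, 32, 31, 30, 31, 31, 29, 30]
[ 389.51367954 -433.24090114  187.13339225] [ 443.04565361 -232.88170894    0.        ]
```

Call:
jog_arm(
  targets=[
    {"xyz":[0,-0.288,0],"spin":0},
    {"xyz":[0,-0.288,0],"spin":0},
    {"xyz":[0,-0.288,0],"spin":0},
    {"xyz":[0,-0.288,0],"spin":0},
    {"xyz":[0,-0.288,0],"spin":0},
    {"xyz":[0,-0.288,0],"spin":0},
    {"xyz":[0,-0.288,0],"spin":0},
    {"xyz":[0,-0.288,0],"spin":0},
    {"xyz":[0,-0.288,0],"spin":0},
    {"xyz":[0,0,0],"spin":0},
  ],
  gripper=55,
)

```text
time: 21.65
tool_pos: [444.7, -228.8, 186.1]
tcp_rot: [-3.142, -0.0, -0.258]
contact_force: [-0.3, 0.7, 0.8]
grip_width: 50.3
finger_force: 0.0
```

Call:
jog_arm(
  targets=[
    {"xyz":[0,0.055,0.15],"spin":0.02},
    {"xyz":[0,0,0.2],"spin":0},
    {"xyz":[0,0,0.2],"spin":0},
    {"xyz":[0,0,0.2],"spin":0},
    {"xyz":[0,0,0.15],"spin":0},
    {"xyz":[0,0,0.12],"spin":0},
    {"xyz":[0,0,0.1],"spin":0},
    {"xyz":[0,0,0.05],"spin":0},
    {"xyz":[0,0,0],"spin":0},
    {"xyz":[0,0,0],"spin":0},
  ],
)

```text
time: 22.9
tool_pos: [443.5, -235.1, 92.7]
tcp_rot: [3.141, -0.001, -0.262]
contact_force: [-0.4, -0.1, -0.0]
grip_width: 50.7
finger_force: 0.0
```

Call:
jog_arm(
  targets=[
    {"xyz":[0,-0.024,0.01],"spin":-0.02},
    {"xyz":[0,0,0],"spin":0},
    {"xyz":[0,0,0],"spin":0},
    {"xyz":[0,0,0],"spin":0},
    {"xyz":[0,0,0],"spin":0},
    {"xyz":[0,0,0],"spin":0},
    {"xyz":[0,0,0],"spin":0},
    {"xyz":[0,0,0],"spin":0},
    {"xyz":[0,0,0],"spin":0},
    {"xyz":[0,0,0],"spin":0},
  ],
  gripper=0,
)

```text
time: 24.15
tool_pos: [443.8, -233.2, 91.6]
tcp_rot: [3.141, -0.0, -0.26]
contact_force: [-1.0, 0.5, 0.7]
grip_width: 12.6
finger_force: 30.0
```

Call:
jog_arm(
  targets=[
    {"xyz":[0.02,0,0],"spin":0},
    {"xyz":[0.05,0,0],"spin":0},
    {"xyz":[0.06,0,0],"spin":0},
    {"xyz":[0.07,0,0],"spin":0},
    {"xyz":[0.07,0,0],"spin":0},
    {"xyz":[0.07,0,0],"spin":0},
    {"xyz":[0.07,0,0],"spin":0},
    {"xyz":[0.06,0,0],"spin":0},
    {"xyz":[0.04,0,0],"spin":0},
    {"xyz":[0.02,0,0],"spin":0},
  ],
)

```text
time: 25.4
tool_pos: [484.8, -244.1, 91.5]
tcp_rot: [3.142, 0.0, -0.26]
contact_force: [-4.9, 1.5, 4.6]
grip_width: 12.9
finger_force: 30.0
```

Call:
jog_arm(
  targets=[
    {"xyz":[0.02,0,0],"spin":0},
    {"xyz":[0.05,0,0],"spin":0},
    {"xyz":[0.06,0,0],"spin":0},
    {"xyz":[0.07,0,0],"spin":0},
    {"xyz":[0.07,0,0],"spin":0},
    {"xyz":[0.07,0,0],"spin":0},
    {"xyz":[0.07,0,0],"spin":0},
    {"xyz":[0.06,0,0],"spin":0},
    {"xyz":[0.04,0,0],"spin":0},
    {"xyz":[0.02,0,0],"spin":0},
  ],
)

```text
time: 26.65
tool_pos: [525.8, -255.0, 91.6]
tcp_rot: [3.141, 0.0, -0.26]
contact_force: [-4.9, 1.1, 4.5]
grip_width: 12.7
finger_force: 30.0
```

Call:
jog_arm(
  targets=[
    {"xyz":[0.002,0,-0.01],"spin":0},
    {"xyz":[0.004,0,-0.025],"spin":0},
    {"xyz":[0.005,0,-0.03],"spin":0},
    {"xyz":[0.005,0,-0.035],"spin":0},
    {"xyz":[0.005,0,-0.035],"spin":0},
    {"xyz":[0.005,0,-0.03],"spin":0},
    {"xyz":[0.004,0,-0.02],"spin":0},
    {"xyz":[0.002,0,-0.01],"spin":0},
    {"xyz":[0,0,0],"spin":0},
    {"xyz":[0,0,0],"spin":0},
  ],
)

```text
time: 27.9
tool_pos: [528.1, -255.6, 107.0]
tcp_rot: [3.142, 0.0, -0.26]
contact_force: [0.1, -0.1, -2.7]
grip_width: 12.8
finger_force: 30.0
```

Run:
```python
from h import *
f=[];m=[]
for i in range(6):
    im={n:bot.capture(n) for n in("scene",)} if i%2 else {"top":bot.capture("top")}
    for n,g in im.items(): cv2.imwrite(f"pics/{n}4.png",g)
    o=bot.get_obs(); f.append(o["contact_force"]); m.append(o["moment"])
print(np.mean(f,0),np.mean(m,0),np.std(f,0),np.std(m,0),o["tool_pos"])
s,t=cv2.imread("pics/scene4.png"),cv2.imread("pics/top4.png")
cv2.imwrite("pics/lift.png",np.hstack([crop(t,365,175,80,120),crop(s,330,140,80,120)]))
```

```text
[ 0.03286465 -0.28562113 -2.91008323] [0.09166443 0.1841776  0.00588275] [0.33751879 0.27096766 0.14382507] [0.01765463 0.02983296 0.03413179] [ 528.08885239 -255.5985668   107.10300971]
```

View pics/lift.png

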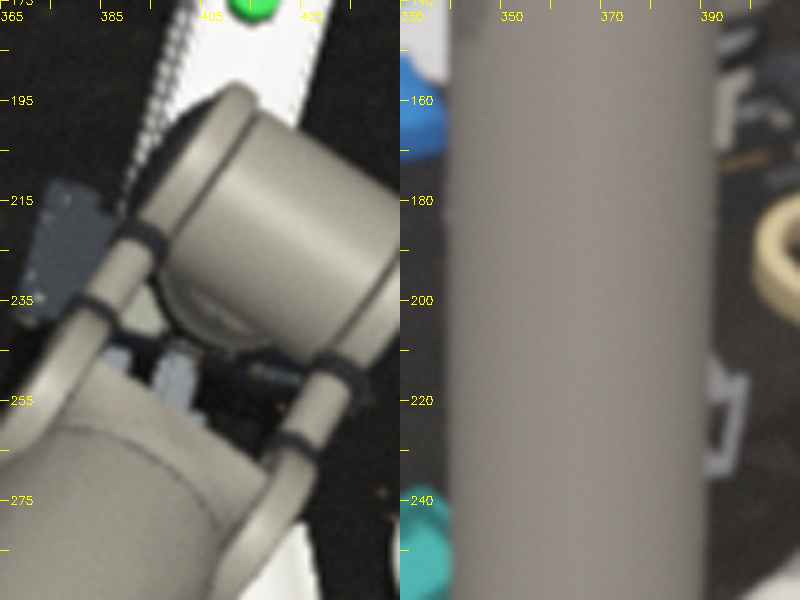

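Call:
jog_arm(
  targets=[
    {"xyz":[0.02,0,0],"spin":0},
    {"xyz":[0.04,0,0],"spin":0},
    {"xyz":[0.04,0,0],"spin":0},
    {"xyz":[0.04,0,0],"spin":0},
    {"xyz":[0.04,0,0],"spin":0},
    {"xyz":[0.04,0,0],"spin":0},
    {"xyz":[0.04,0,0],"spin":0},
    {"xyz":[0.03,0,0],"spin":0},
    {"xyz":[0.01,0,0],"spin":0},
    {"xyz":[0,0,0],"spin":0},
  ],
)

```text
time: 29.45
tool_pos: [551.5, -261.8, 107.2]
tcp_rot: [3.142, -0.0, -0.26]
contact_force: [-1.2, -0.4, -2.5]
grip_width: 13.0
finger_force: 30.0
```

Call:
jog_arm(
  targets=[
    {"xyz":[0.012,0,0],"spin":0},
    {"xyz":[0.012,0,0],"spin":0},
    {"xyz":[0.012,0,0],"spin":0},
    {"xyz":[0.012,0,0],"spin":0},
    {"xyz":[0,0,0],"spin":0},
    {"xyz":[0,0,0],"spin":0},
    {"xyz":[0,0,0],"spin":0},
    {"xyz":[0,0,0],"spin":0},
    {"xyz":[0,0,0],"spin":0},
    {"xyz":[0,0,0],"spin":0},
  ],
)

```text
time: 30.7
tool_pos: [555.1, -262.8, 107.2]
tcp_rot: [3.141, -0.0, -0.26]
contact_force: [0.7, -0.2, -2.9]
grip_width: 12.4
finger_force: 30.0
```

Origin ≈ 53 by estimate; edge on to find the back stop.

Call:
jog_arm(
  targets=[
    {"xyz":[0.01,0,0],"spin":0},
    {"xyz":[0.01,0,0],"spin":0},
    {"xyz":[0,0,0],"spin":0},
    {"xyz":[0,0,0],"spin":0},
    {"xyz":[0,0,0],"spin":0},
    {"xyz":[0,0,0],"spin":0},
    {"xyz":[0,0,0],"spin":0},
    {"xyz":[0,0,0],"spin":0},
    {"xyz":[0,0,0],"spin":0},
    {"xyz":[0,0,0],"spin":0},
  ],
)

```text
time: 31.95
tool_pos: [556.6, -263.2, 107.2]
tcp_rot: [3.142, -0.0, -0.26]
contact_force: [-0.3, 0.2, -3.6]
grip_width: 13.1
finger_force: 30.0
```

Call:
jog_arm(
  targets=[
    {"xyz":[0.01,0,0],"spin":0},
    {"xyz":[0.01,0,0],"spin":0},
    {"xyz":[0,0,0],"spin":0},
    {"xyz":[0,0,0],"spin":0},
    {"xyz":[0,0,0],"spin":0},
    {"xyz":[0,0,0],"spin":0},
    {"xyz":[0,0,0],"spin":0},
    {"xyz":[0,0,0],"spin":0},
    {"xyz":[0,0,0],"spin":0},
    {"xyz":[0,0,0],"spin":0},
  ],
)

```text
time: 33.2
tool_pos: [557.9, -263.5, 107.1]
tcp_rot: [-3.142, 0.001, -0.26]
contact_force: [-4.8, 1.6, -2.5]
grip_width: 13.0
finger_force: 30.0
```

Call:
jog_arm(
  targets=[
    {"xyz":[0.01,0,0],"spin":0},
    {"xyz":[0,0,0],"spin":0},
    {"xyz":[0,0,0],"spin":0},
    {"xyz":[0,0,0],"spin":0},
    {"xyz":[0,0,0],"spin":0},
    {"xyz":[0,0,0],"spin":0},
    {"xyz":[0,0,0],"spin":0},
    {"xyz":[0,0,0],"spin":0},
    {"xyz":[0,0,0],"spin":0},
    {"xyz":[0,0,0],"spin":0},
  ],
)

```text
time: 34.45
tool_pos: [558.0, -263.4, 106.8]
tcp_rot: [-3.141, 0.002, -0.26]
contact_force: [-6.3, 2.3, -2.7]
grip_width: 12.7
finger_force: 30.0
```

Call:
jog_arm(
  targets=[
    {"xyz":[-0.003,0,0.01],"spin":0},
    {"xyz":[-0.003,0,0.025],"spin":0},
    {"xyz":[-0.003,0,0.03],"spin":0},
    {"xyz":[-0.003,0,0.03],"spin":0},
    {"xyz":[-0.003,0,0.03],"spin":0},
    {"xyz":[-0.003,0,0.025],"spin":0},
    {"xyz":[-0.002,0,0.015],"spin":0},
    {"xyz":[0,0,0.01],"spin":0},
    {"xyz":[0,0,0],"spin":0},
    {"xyz":[0,0,0],"spin":0},
  ],
)

```text
time: 35.7
tool_pos: [557.1, -263.2, 93.3]
tcp_rot: [-3.142, 0.001, -0.26]
contact_force: [-6.1, 2.0, -2.4]
grip_width: 13.1
finger_force: 30.0
```

Call:
jog_arm(
  targets=[
    {"xyz":[-0.003,0,0.01],"spin":0},
    {"xyz":[-0.002,0,0.01],"spin":0},
    {"xyz":[0,0,0.005],"spin":0},
    {"xyz":[0,0,0],"spin":0},
    {"xyz":[0,0,0],"spin":0},
    {"xyz":[0,0,0],"spin":0},
    {"xyz":[0,0,0],"spin":0},
    {"xyz":[0,0,0],"spin":0},
    {"xyz":[0,0,0],"spin":0},
    {"xyz":[0,0,0],"spin":0},
  ],
)

```text
time: 36.95
tool_pos: [557.0, -263.3, 91.7]
tcp_rot: [3.141, -0.0, -0.26]
contact_force: [-5.8, 2.1, 0.6]
grip_width: 12.8
finger_force: 30.0
```

Call:
jog_arm(
  targets=[
    {"xyz":[0,0,0.005],"spin":0},
    {"xyz":[0,0,0],"spin":0},
    {"xyz":[0,0,0],"spin":0},
    {"xyz":[0,0,0],"spin":0},
    {"xyz":[0,0,0],"spin":0},
    {"xyz":[0,0,0],"spin":0},
    {"xyz":[-0.01,0,-0.05],"spin":0},
    {"xyz":[0,0,-0.2],"spin":0},
    {"xyz":[0,0,-0.3],"spin":0},
    {"xyz":[0,0,-0.3],"spin":0},
  ],
  gripper=25,
)

```text
time: 38.2
tool_pos: [556.5, -263.2, 160.8]
tcp_rot: [3.141, -0.001, -0.26]
contact_force: [-0.1, 0.0, -0.3]
grip_width: 23.0
finger_force: 0.0
```

Call:
jog_arm(
  targets=[
    {"xyz":[-0.2,0,-0.3],"spin":0},
    {"xyz":[-0.4,0.3,0],"spin":0},
    {"xyz":[-0.4,0.4,0],"spin":0},
    {"xyz":[-0.4,0.4,0],"spin":0},
    {"xyz":[-0.3,0.5,0],"spin":0},
    {"xyz":[-0.1,0.5,0],"spin":0},
    {"xyz":[0,0.5,0],"spin":0},
    {"xyz":[0,0.5,0],"spin":0},
    {"xyz":[0,0.3,0],"spin":0},
    {"xyz":[0,0,0],"spin":0},
  ],
)

```text
time: 39.45
tool_pos: [346.4, -490.4, 183.6]
tcp_rot: [3.14, -0.001, -0.262]
contact_force: [0.0, 0.7, -0.2]
grip_width: 23.0
finger_force: 0.0
```

Run:
```python
from h import *
for n in("scene","top"): cv2.imwrite(f"pics/{n}5.png",bot.capture(n))
s,t=cv2.imread("pics/scene5.png"),cv2.imread("pics/top5.png")
cv2.imwrite("pics/done.png",np.hstack([crop(t,365,155,80,120),crop(s,330,140,80,120)]))
O=np.array([602.5,-275.3]);u=np.array([np.cos(-.26),np.sin(-.26)]);v=np.array([-u[1],u[0]])
w=lambda x,y,z: np.r_[O+x*u+y*v,z]
for x in(50,54.5,57): print(x,[proj(n,[w(x-75,-30,122),w(x-75,30,122),w(x-125,0,117)]).round(1).tolist() for n in("top","scene")])
print(bot.get_obs()["tool_pos"],bot.get_obs()["contact_force"])
```

```text
50 [[[414.1, 223.3], [393.7, 217.4], [399.0, 237.3]], [[381.9, 183.2], [362.9, 188.1], [379.8, 198.1]]]
54.5 [[[414.5, 221.8], [394.1, 215.9], [399.4, 235.8]], [[381.2, 182.2], [362.2, 187.1], [379.1, 197.0]]]
57 [[[414.8, 220.9], [394.4, 215.0], [399.6, 235.0]], [[380.8, 181.7], [361.9, 186.6], [378.8, 196.5]]]
[ 347.24035547 -488.41155725  183.4192249 ] [ 0.19913076 -0.21178032 -0.2016472 ]
```

View pics/done.png

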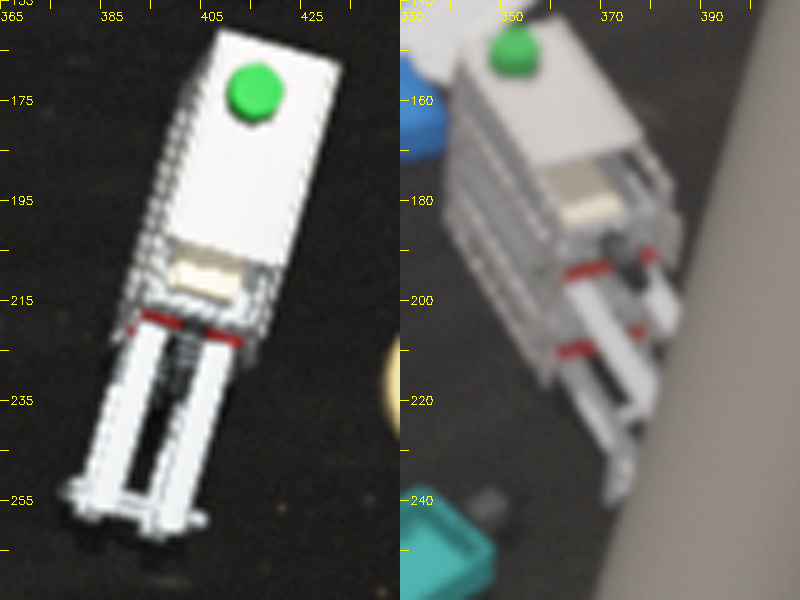

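```bash
python3 -c "
from plant import bot
print(bot.close_job())"
```

```text
the job is handed in; nothing more can be done
None
```

The tray is stored in the upper slot and the job is handed in: the pictures and forces show it flat against the back stop with its rear feet behind the red bar. The two slices at the pull end show in the final picture; the two at the nose end are under the top plate and were last seen in place just before the slide.

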